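# Lift the soaked pot carrier out of its tray to drain

### The arm

A 7-joint arm with a two-finger parallel gripper is mounted at the origin on the work surface. World frame = base frame: x ahead of the robot, y to its left, z up, the work surface at z = 0. Lengths are in m, angles in rad, forces in N, time in s.
With the tool pointing down it reaches from about 0.4 to 0.925 m from the base axis. Payload 5.6 kg.
Tool frame: the origin (TCP) lies midway between the tips of the shut fingers; the grasp point (between the pads) lies 19 mm behind it; z points along the fingers, y is the direction in which the jaws open and shut (so a half turn about z gives the same grasp; the last joint's range is limited). The gripper opens to 85 mm and grips with 20 to 120 N. Pads are 22 mm wide; open, the fingers measure 114 mm over their backs; the gripper's body (76 mm by 85 mm) begins 54 mm behind the grasp point. The pads swing forward as they close: fully open they stand 13 mm farther back than shut.
Start: joints at [1.212, 0.468, -0.012, 1.603, 0.006, 1.071, -0.056], TCP at [0.202, -0.618, 0.231] pointing down, gripper open.
Joint ranges: [-2.53, 2.53], [-0.31, 2.02], [-1.57, 1.55], [0.28, 2.44], [-1.29, 4.43], [0.15, 1.84], [-2.92, 2.92]. Speed limits (rad/s): [2.57, 2.57, 3.14, 3.14, 3.14, 3.14, 3.14].

### API

Orientations are given as a unit quaternion [x, y, z, w].
In Python, from rig import * gives the robot as it stands. The module is installed in compiled form; this text tells all that it offers.
- The arm moves only by the shell command python3 -m creep 'ROWS' [OPENING] [FORCE]. ROWS is JSON, one flat list of numbers, 6 for each row, row after row: the shift along the tool's x, y, z in cm, then the turn, a rotation vector about the tool's x, y, z in rad. In form: [x, y, z, ax, ay, az, x, y, z, ax, ay, az, ...]. A call has 1 to 5 rows; each row shifts and turns the commanded pose from where the row before left it, along the tool's axes as they then stand; what a row does not reach is not made up. A row lasts 1/12 s, in which the tool goes at most 41.7 mm and 7.16 degrees, less where a joint would pass 70% of its speed; a pose out of reach is approached as far as the arm can. A call with a gripper value outside its range is refused whole. OPENING is the opening, from -1 (shut) to 1 (fully open), set as the call begins (- or left out, the last holds). The fingers move at their own pace and stop on an object; FORCE is the grip in N (left out, the last holds). Time passes only in rows, so rows that do not move let the fingers close. It gives the time, the measured TCP pose, the force and the opening at its end, in the units of the state.
- get_obs(): the state, without advancing time (a new reading comes with each control period).
- read_camera(name): name is "scene" or "top" or "wrist"; returns a dict with "color" (420x560x3 uint8, red, green, blue), "camera_matrix" (3x3 intrinsics, pixels), "k1" (the pictures are not rectified: a ray, as slopes to the right and down, at radius r is drawn at 1 + k1 r^2 times it, then the intrinsics apply), "world_to_cam" (4x4, takes a point from world to camera coordinates). Camera axes: x right, y down, z forward; pixel columns grow to the right and rows downward; lengths in m; the calibration is good to about 2 mm. A picture is of the moment at which its call begins. There is no depth.
- sign_off(): hands the job in, once; it reports no verdict.
The state is a dict: "clock": time; "qpos": joint angles; "joint_vel": joint speeds; "tau": joint torques, N m; "tool_pos": TCP position; "tool_rot": TCP orientation; "contact_force": force on the tool from outside, world axes, zero at the start; "torque": the same for the moment, N m; "gripper_width": finger opening in m.
Only numpy, scipy, OpenCV 4.12 (cv2) and the standard library are available. Lean on these libraries where they do the work, as an engineer would, in place of code of your own. Each camera call takes 0.05 s, during which the arm holds its last target. There are 200 camera calls.

### The job

The seedling pots have been soaking in the shallow black tray. Set the white pot that stands on its own in the tray down into the empty pocket of the wire carrier, fully home on the bottom strips; then take the carrier by its handle and lift it with all four pots, level, clear of the tray. Finish while holding it by the handle, steady and level over the tray, its feet about 10 cm above the tray floor, so that it can drain; keep the pots upright and leave the other three in their pockets and the things beside the tray alone.

Things in the scene. Friction and masses are not known exactly. Their poses are not given: they have to be found in the camera images.
- tray: Shallow open black plastic tray, fixed to the bench, 320 x 580 mm outside (x by y), walls 4 mm thick and 50 mm high with a rolled edge that reaches 8 mm further out; origin at the centre of its underside, floor top 4 mm above the origin, z up, y along its long side.
- carrier: Loose steel-wire carrier on the tray floor, left or right half, any yaw; 155 x 193 mm (its x by y), 300 g empty; origin: centre of its underside, z up. Four pockets, two either side of the handle (along x at y = 0, on upright 7 mm wires at x = +-75 mm): wire rings of 49 mm inside diameter, tops 47 mm above the origin, over two flat bottom strips, tops 6 mm above the origin.
- handle: The carrier's handle, part of the carrier: a grey plastic grip 90 mm long (along x), 14 mm wide (along y), 18 mm tall, on a 7 mm wire; origin at the centre of the grip, 150 mm above the carrier's origin, axes parallel to the carrier's.
- pocket0 (a point): Centre of the bottom of the empty pocket (top of its strips), at x = +46, y = +65 mm in the carrier and 6 mm above its origin; the foot of a seated pot rests here. Axes are the carrier's.
- pocket1 (a point): The same point of the pocket at x = +46, y = -65 mm, which holds pot1.
- pocket2 (a point): The same point of the pocket at x = -46, y = -65 mm, which holds pot2.
- pocket3 (a point): The same point of the pocket at x = -46, y = +65 mm, which holds pot3.
- pot0: The loose white seedling pot standing alone on the tray floor, in the half without the carrier: round tapered tube 100 mm tall, 45 mm across the mouth, 40 mm across the foot, full of firm soil, 95 to 150 g; soft green blades up to 45 mm above the rim do not obstruct. Origin at the centre of its foot, z up.
- pot1: White seedling pot like pot0, standing loosely in pocket1.
- pot2: White seedling pot like pot0, standing loosely in pocket2.
- pot3: White seedling pot like pot0, standing loosely in pocket3.
- square_pot: Bystander on the bench left of the tray: black square pot, 76 mm wide, 80 mm tall, with a plant; origin at the centre of its underside.
- bottle: Bystander on the bench left of the tray: white round bottle, 64 mm across, 170 mm tall; origin at the centre of its underside.
- beaker: Bystander on the bench right of the tray: clear plastic beaker, 80 mm across, 95 mm tall; origin at the centre of its underside.

How it is judged:
On the way, in this order (a step that is already met when the one before it is completed fails the run):
1. the single pot stands home in the empty pocket and is let go, the carrier still standing on the tray floor (distance between pot0 and pocket0 below 0.01 m and z of pot0 in the frame of pocket0 below 0.005 m and angle between pot0's own z axis and vertical below 0.15 rad and contact force between the fingers and pot0 below 0.1 N and z of carrier in the frame of tray below 0.01 m), for 0.2 s.
2. the carrier is lifted by its handle, clear of the tray floor (z of carrier in the frame of tray above 0.03 m and contact force between the fingers and handle above 2 N), for 0.2 s.
At the end, for the whole second after the job is handed in: The fingers hold the handle; the carrier is 70 to 150 mm above the tray floor, clear of the tray, level within 5 degrees, still (20 mm/s, 0.1 rad/s), its middle within 90 mm across and 220 mm along of the tray's middle; each pot's foot is within 10 mm of its pocket's bottom centre (z of carrier in the frame of tray between 0.074 and 0.154 m and angle between carrier's own z axis and vertical below 0.09 rad and linear speed of carrier below 0.02 m/s and angular speed of carrier below 0.1 rad/s and contact force between the fingers and handle above 2 N and contact force between carrier and tray below 0.1 N and x of carrier in the frame of tray between -0.09 and 0.09 m and y of carrier in the frame of tray between -0.22 and 0.22 m and distance between pot0 and pocket0 below 0.01 m and distance between pot1 and pocket1 below 0.01 m and distance between pot2 and pocket2 below 0.01 m and distance between pot3 and pocket3 below 0.01 m); the arm keeps its last pose, push and grip.
It fails at once if the carrier tips more than 15 degrees (angle between carrier's own z axis and vertical above 0.26 rad).
It fails at once if the single pot tips more than 30 degrees (angle between pot0's own z axis and vertical above 0.52 rad).
It fails at once if the single pot is let go in the air, more than 25 mm from its seat (z of pot0 in the frame of tray above 0.03 m and distance between pot0 and pocket0 above 0.025 m and contact force between the fingers and pot0 below 0.05 N).
It fails at once if another pot leaves its pocket (moves more than 25 mm from its seat) (distance between pot1 and pocket1 above 0.025 m or distance between pot2 and pocket2 above 0.025 m or distance between pot3 and pocket3 above 0.025 m).
It fails at once if a thing beside the tray is moved more than 25 mm or tipped (distance of any of square_pot, bottle, beaker from where it was at the start of the episode above 0.025 m or angle between any of square_pot, bottle, beaker's own z axis and vertical above 0.35 rad).
It also fails if it takes over 59 s, if anything falls off the work surface, if the arm or the gripper's body presses on something with over 40 N, if the wrist force passes 120 N, or if a joint passes its speed limit or range.

## Working session

There is one attempt and no reset: what is moved stays moved. The work goes in short steps, Python scripts to look and compute and a shell command to move; the robot and the scene stay as the last step left them, time stands still between calls to the robot, and variables do not carry over. Pictures are saved under pics/ and viewed, about 8 in all and at most 12, crops included, and the job is handed in when it is done.

```bash
mkdir -p pics; cat > h.py <<'E'
from rig import *
import numpy as np, cv2
from scipy.spatial.transform import Rotation as R
def ray(c,px):
    K=c["camera_matrix"];k=c["k1"];T=c["world_to_cam"]
    d=np.array([(px[0]-K[0,2])/K[0,0],(px[1]-K[1,2])/K[1,1]]);u=d.copy()
    for _ in range(20): u=d/(1+k*(u@u))
    v=T[:3,:3].T@np.array([u[0],u[1],1]);o=-T[:3,:3].T@T[:3,3]
    return o,v
def onz(c,px,z):
    o,v=ray(c,px);return o+v*(z-o[2])/v[2]
def proj(c,p):
    K=c["camera_matrix"];q=c["world_to_cam"]@np.r_[p,1];u=q[:2]/q[2];u=u*(1+c["k1"]*(u@u))
    return K[:2,:2]@u+K[:2,2]
def shift(target,rotz=None):
    """cm in tool axes"""
    s=get_obs();r=R.from_quat(s["tool_rot"])
    return r.inv().apply(np.array(target)-s["tool_pos"])*100
def snap(n,f):
    c=read_camera(n);cv2.imwrite(f,c["color"][...,::-1]);return c
E
python3 - <<'E'
from h import *
import pickle
a={n:snap(n,f"pics/{n}0.png") for n in("top","scene")}
pickle.dump(a,open("c0.pkl","wb"))
for n in a: print(n,a[n]["camera_matrix"],a[n]["k1"],a[n]["world_to_cam"])
s=get_obs();print(s);print(R.from_quat(s["tool_rot"]).as_matrix())
E
```

```text
top [[528.47538367   0.         288.38422919]
 [  0.         528.47538367 209.13076379]
 [  0.           0.           1.        ]] -0.05481147908888035 [[-0.00843581 -0.99992425 -0.00896281 -0.00504047]
 [-0.9830951   0.00993259 -0.18282606  0.54534995]
 [ 0.18290123  0.00726901 -0.98310442  1.34825235]
 [ 0.          0.          0.          1.        ]]
scene [[385.62623311   0.         288.15322278]
 [  0.         385.62623311 203.03158718]
 [  0.           0.           1.        ]] 0.03373202770898769 [[-0.04079315  0.99915326 -0.00535572  0.03439527]
 [ 0.78456972  0.02871218 -0.61937546 -0.31727685]
 [-0.61869723 -0.02946821 -0.78507666  1.54286472]
 [ 0.          0.          0.          1.        ]]
{'clock': 0.1, 'qpos': array([ 1.21199711,  0.46829462, -0.01161898,  1.60352659,  0.00599845,
        1.07140063, -0.0563046 ]), 'joint_vel': array([ 0.00050885, -0.00140374,  0.00052311, -0.00144309,  0.00060192,
       -0.00016947,  0.0006797 ]), 'tau': array([ 6.58922090e-04, -5.33515763e+01,  2.12769111e-02, -2.51967216e+01,
        1.14759151e-02,  4.29666572e-03, -1.47857833e-05]), 'tool_pos': array([ 0.20166673, -0.61739883,  0.23043206]), 'tool_rot': array([ 9.87563778e-01,  1.57216886e-01, -1.77740309e-04, -7.77219975e-04]), 'contact_force': array([-0.2121621 , -0.07391574,  0.57417222]), 'torque': array([0.00193597, 0.02558311, 0.01708588]), 'gripper_width': 0.08556212372515129}
[[ 9.50565638e-01  3.10523127e-01 -5.95443990e-04]
 [ 3.10523680e-01 -9.50564493e-01  1.47922103e-03]
 [-1.06675573e-04 -1.59099615e-03 -9.99998729e-01]]
```

View pics/top0.png

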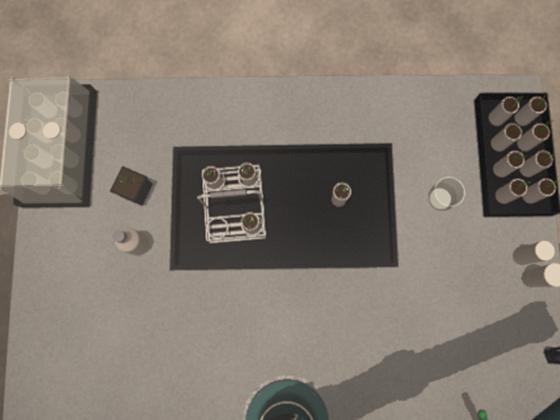

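View pics/scene0.png

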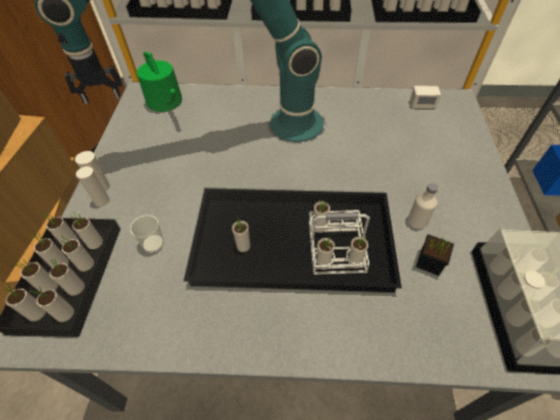

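The top view shows the carrier on the left: pots at (211,175), (247,173) and (251,222), the empty pocket near (218,229). pot0 is near (342,190). I'll zoom in.

```bash
python3 - <<'E'
import cv2,numpy as np
t=cv2.imread("pics/top0.png");s=cv2.imread("pics/scene0.png")
a=cv2.resize(t[150:255,185:365],None,fx=4.4,fy=4.4,interpolation=cv2.INTER_CUBIC)
cv2.imwrite("pics/z1.png",np.clip(a*1.3,0,255).astype("uint8"))
a=cv2.resize(s[185:285,220:385],None,fx=4.8,fy=4.8,interpolation=cv2.INTER_CUBIC)
cv2.imwrite("pics/z2.png",np.clip(a*1.3,0,255).astype("uint8"))
E
```

```text
(no output)
```

View pics/z1.png

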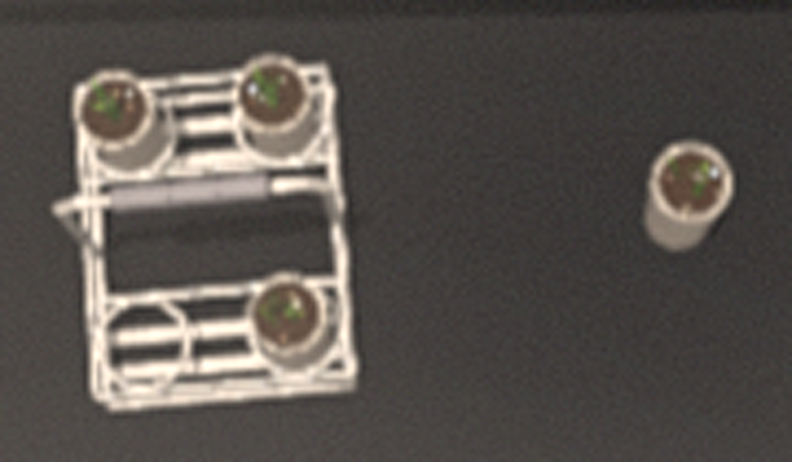

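View pics/z2.png

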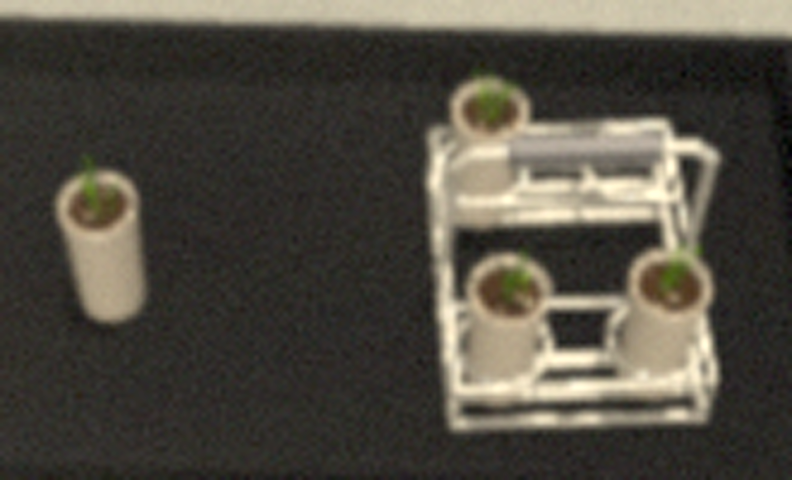

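The crops show pot0's rim centre in zoom px at (692,183) in the top view and (97,208) in the scene view. In the top view, the carrier rims are (115,110), (272,93) and (285,315), the empty ring is (147,343) and the grip runs from (112,195) to (271,187).

```bash
python3 - <<'E'
from h import *
import pickle
a=pickle.load(open("c0.pkl","rb"));t,s=a["top"],a["scene"]
zt=lambda X,Y:np.array([(X+.5)/4.4-.5+185,(Y+.5)/4.4-.5+150])
zs=lambda X,Y:np.array([(X+.5)/4.8-.5+220,(Y+.5)/4.8-.5+185])
def tri(p,q):
    o,v=ray(t,p);w,u=ray(s,q)
    k=np.linalg.lstsq(np.c_[v,-u],w-o,rcond=None)[0];return (o+v*k[0]+w+u*k[1])/2
P={}
for n,p,q,z in [("pot0",(692,183),(97,208),.104),("pot1",(115,110),(670,287),.11),("pot2",(272,93),(509,293),.11),("pot3",(285,315),(490,112),.11),("ring",(147,343),None,.05),("gL",(112,196),(662,150),.163),("gR",(271,187),(510,150),.163)]:
    P[n]=onz(t,zt(*p),z)
    print(n,P[n].round(4), None if q is None else (onz(s,zs(*q),z).round(4),tri(zt(*p),zs(*q)).round(4)))
# rigid fit of carrier
loc=np.array([[46,-65],[-46,-65],[-46,65],[46,65]])/1e3;W=np.array([P[k][:2] for k in("pot1","pot2","pot3","ring")])
l=loc-loc.mean(0);w=W-W.mean(0);th=np.arctan2((l[:,0]*w[:,1]-l[:,1]*w[:,0]).sum(),(l*w).sum())
Rm=np.array([[np.cos(th),-np.sin(th)],[np.sin(th),np.cos(th)]]);c=W.mean(0)-Rm@loc.mean(0)
print("yaw",th,"c",c,"res",(W-(loc@Rm.T+c)).round(4).tolist(),"pocket0",Rm@loc[3]+c)
d=P["gL"]-P["gR"];print("handle yaw",np.arctan2(d[1],d[0]),(P["gL"]+P["gR"])/2)
for n in((0.004),): 
  for q in((174,147),(391,144),(171,270),(397,266)): print(onz(t,q,.05).round(3))
E
```

```text
pot0 [ 0.5805 -0.1478  0.104 ] (array([ 0.5828, -0.1486,  0.104 ]), array([ 0.5811, -0.1485,  0.1015]))
pot1 [0.6264 0.1882 0.11  ] (array([0.6293, 0.1873, 0.11  ]), array([0.6272, 0.1883, 0.1067]))
pot2 [0.6356 0.0964 0.11  ] (array([0.6369, 0.0952, 0.11  ]), array([0.6359, 0.0959, 0.1085]))
pot3 [0.5042 0.0881 0.11  ] (array([0.5066, 0.0861, 0.11  ]), array([0.5046, 0.0873, 0.1075]))
ring [0.4978 0.1758 0.05  ] None
gL [0.5635 0.1805 0.163 ] (array([0.5712, 0.1797, 0.163 ]), array([0.5652, 0.1815, 0.155 ]))
gR [0.5677 0.0919 0.163 ] (array([0.5744, 0.0933, 0.163 ]), array([0.5693, 0.0932, 0.1559]))
yaw 1.652606483211556 c [0.56597559 0.13712642] res [[-0.0006, -0.0001], [0.001, -0.0002], [-0.0008, 0.0022], [0.0003, -0.0019]] pocket0 [0.49743391 0.17766084]
handle yaw 1.6177971903800448 [0.56561158 0.13621951 0.163     ]
[0.72 0.3  0.05]
[ 0.722 -0.29   0.05 ]
[0.387 0.297 0.05 ]
[ 0.392 -0.291  0.05 ]
```

pot0 is at (0.581, -0.148), pocket0 at about (0.497, 0.177), and the carrier yaw is about 1.64. I'll move over pot0 now.

```bash
python3 -m creep '[2,-1.3,0,0,0,0, 3.2,-2.1,0,0,0,0, 3.2,-2.1,0,0,0,0, 3.2,-2.1,0,0,0,0, 3.2,-2.1,0,0,0,0]' 1 40
python3 -m creep '[3.2,-2.1,0,0,0,0, 3.2,-2.1,0,0,0,0, 3.2,-2.1,0,0,0,0, 3.2,-2.1,0,0,0,0, 3.2,-2.1,0,0,0,0]'
python3 -m creep '[3.2,-2.1,0,0,0,0, 3.2,-2.1,0,0,0,0, 3.2,-2.1,0,0,0,0, 3.2,-2.1,0,0,0,0, 2,-1.3,0,0,0,0]'
python3 -m creep '[0,0,0,0,0,0.08, 0,0,0,0,0,0.08, 0,0,0,0,0,0.08, 0,0,0,0,0,0, 0,0,0,0,0,0]'
python3 - <<'E'
from h import *
c=snap("wrist","pics/w1.png");s=get_obs();print(R.from_quat(s["tool_rot"]).as_matrix().round(4),shift([.581,-.148,.06]))
print(proj(c,[.581,-.148,.104]),proj(c,[.581,-.148,.004]))
E
```

```text
clock: 0.52
tool_pos: [0.313, -0.478, 0.2309]
tool_rot: [0.988, 0.157, -0.0, -0.0]
contact_force: [0.6, -0.2, -0.3]
gripper_width: 0.0854
clock: 0.93
tool_pos: [0.4325, -0.3285, 0.2311]
tool_rot: [0.988, 0.157, -0.0, -0.0]
contact_force: [0.9, -0.3, -0.8]
gripper_width: 0.0853
clock: 1.35
tool_pos: [0.5445, -0.1876, 0.2311]
tool_rot: [0.987, 0.159, 0.0, -0.001]
contact_force: [0.1, 0.7, -0.4]
gripper_width: 0.0854
clock: 1.77
tool_pos: [0.5423, -0.1919, 0.2309]
tool_rot: [0.999, 0.039, -0.0, -0.0]
contact_force: [0.6, 0.8, -0.2]
gripper_width: 0.0852
[[ 9.97e-01  7.79e-02 -5.00e-04]
 [ 7.79e-02 -9.97e-01  1.00e-04]
 [-5.00e-04 -1.00e-04 -1.00e+00]] [ 4.21181229 -4.08239185 17.10028774]
[223.79275192 150.78232725] [237.83559393 140.80805796]
```

View pics/w1.png

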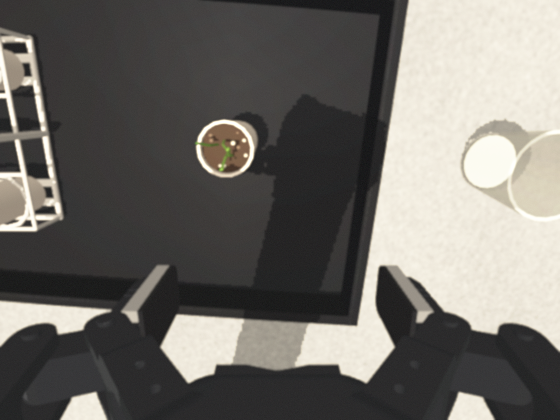

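The wrist view puts pot0's rim centre at (226,149) against a predicted (224,151), about 1 mm off. I'll centre over it, descend and grip.

```bash
python3 -m creep '[2.1,-2.0,0,0,0,0, 2.1,-2.1,0,0,0,0, 0,0,2,0,0,0, 0,0,3,0,0,0, 0,0,3,0,0,0]'
python3 -m creep '[0,0,3,0,0,0, 0,0,3,0,0,0, 0,0,2,0,0,0, 0,0,1,0,0,0, 0,0,0,0,0,0]'
python3 -c "
from h import *
print(shift([.581,-.148,.06]))"
```

```text
clock: 2.23
tool_pos: [0.5822, -0.1477, 0.1512]
tool_rot: [0.999, 0.039, 0.001, 0.0]
contact_force: [0.2, -0.3, -1.3]
gripper_width: 0.0855
clock: 2.65
tool_pos: [0.5795, -0.1478, 0.0588]
tool_rot: [0.999, 0.038, -0.002, -0.001]
contact_force: [-1.4, -0.4, -0.1]
gripper_width: 0.0854
[ 0.1487729   0.03019286 -0.11743135]
```

```bash
python3 -m creep '[0,0,0,0,0,0, 0,0,0,0,0,0, 0,0,0,0,0,0, 0,0,0,0,0,0, 0,0,0,0,0,0]' -1 35
python3 -m creep '[0,0,0,0,0,0, 0,0,0,0,0,0, 0,0,0,0,0,0, 0,0,0,0,0,0, 0,0,0,0,0,0]'
python3 -m creep '[0,0,-1,0,0,0, 0,0,-2,0,0,0, 0,0,-3,0,0,0, 0,0,-3,0,0,0, 0,0,-3,0,0,0]'
python3 -m creep '[0,0,-2,0,0,0, 0,0,-1,0,0,0, 0,0,0,0,0,0]'
python3 -c "
from h import *
s=get_obs();print(R.from_quat(s['tool_rot']).as_matrix().round(4),shift([.497,-.148,.2]))
c=snap('wrist','pics/w2.png');snap('scene','pics/s2.png')"
```

```text
clock: 3.07
tool_pos: [0.5825, -0.1481, 0.0631]
tool_rot: [0.999, 0.038, 0.002, 0.0]
contact_force: [-0.8, 0.5, 6.5]
gripper_width: 0.044
clock: 3.48
tool_pos: [0.5826, -0.1481, 0.0631]
tool_rot: [0.999, 0.038, 0.002, 0.0]
contact_force: [-0.4, 0.8, 7.3]
gripper_width: 0.0436
clock: 3.9
tool_pos: [0.5806, -0.1479, 0.1829]
tool_rot: [0.999, 0.038, -0.0, -0.0]
contact_force: [0.9, 0.6, -2.3]
gripper_width: 0.0438
clock: 4.15
tool_pos: [0.5824, -0.1483, 0.2142]
tool_rot: [0.999, 0.038, 0.002, 0.001]
contact_force: [-0.2, 0.5, -1.2]
gripper_width: 0.0439
[[ 0.9971  0.0755  0.0048]
 [ 0.0756 -0.9971 -0.0014]
 [ 0.0047  0.0017 -1.    ]] [-8.52397668 -0.68081484  1.38184809]
```

View pics/w2.png

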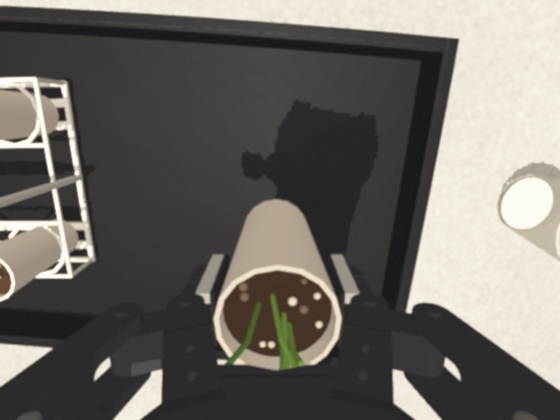

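The pot is held upright between the pads, with its rim centred near (278,313). I'll measure its offset from the tool and take a fresh view of the pocket.

```bash
python3 - <<'E'
from h import *
c=read_camera("wrist");im=c["color"];s=get_obs();tp=s["tool_pos"]
hsv=cv2.cvtColor(im,cv2.COLOR_RGB2HSV)
m=cv2.inRange(im,(120,110,100),(255,255,255));m[:195]=0;m[:,:212]=0;m[:,346:]=0
cv2.imwrite("pics/m.png",m)
# soil+blades inside: fit ellipse to rim outer hull lower part
p=onz(c,(278,316),tp[2]+.041);print("rim centre - tcp",(p-tp).round(4))
for dx in(0,.005,-.005): print(dx,proj(c,tp+[dx,0,.041]).round(1),proj(c,tp+[dx,0,-.059]).round(1))
# foot/rim silhouettes
for n,z in(("rim",.041),("foot",-.059)):
  r=.0225 if n=="rim" else .02
  q=np.array([proj(c,tp+[r*np.cos(a),r*np.sin(a),z]) for a in np.linspace(0,6.28,40)]);print(n,q.min(0).round(1),q.max(0).round(1))
# pocket re-measure: rims in top image
t=snap("top","pics/t2.png")
E
python3 -c "
import cv2;a=cv2.imread('pics/w2.png')[190:390,190:370];b=cv2.imread('pics/t2.png')[150:255,185:365]
import numpy as np
cv2.imwrite('pics/z3.png',np.hstack([cv2.resize(a,(360,400)),cv2.resize(np.clip(b[50:,:90]*1.5,0,255).astype('uint8'),None,fx=4.8,fy=7.273)[:400]]))"
```

```text
rim centre - tcp [ 0.0033 -0.0017  0.041 ]
0 [272.5 323.7] [274.4 229.2]
0.005 [273.5 311.4] [275.  221.8]
-0.005 [271.5 335.7] [273.9 236.6]
rim [208.7 265.7] [336.4 375.5]
foot [243.1 198.9] [305.8 258.1]
```

View pics/z3.png

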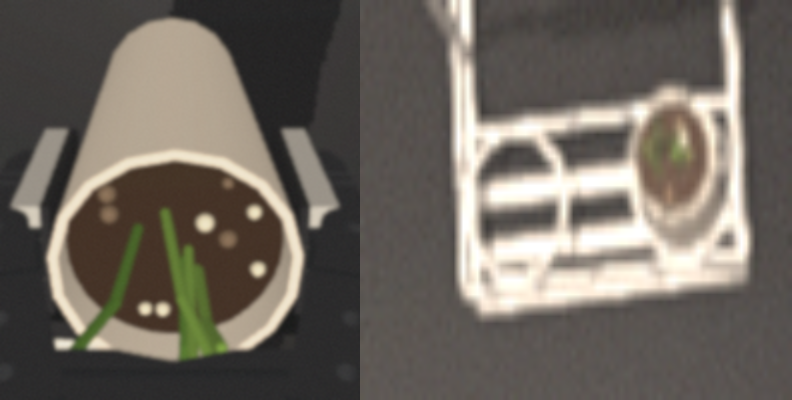

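The pot is upright and within about 1.5 mm of the tool centre. I'll swing to a spot short of the pocket, so the wrist camera can measure the ring.

```bash
python3 -m creep '[-0.8,-1.7,0,0,0,0, -1.6,-3.4,0,0,0,0, -1.6,-3.4,0,0,0,0, -1.6,-3.4,0,0,0,0, -1.6,-3.4,0,0,0,0]'
python3 -m creep '[-1.6,-3.4,0,0,0,0, -1.6,-3.4,0,0,0,0, -1.6,-3.4,0,0,0,0, -1.6,-3.4,0,0,0,0, -1.2,-2.5,0,0,0,0]'
python3 -m creep '[-0.5,-1.2,0,0,0,0, 0,0,0,0,0,0, 0,0,0,0,0,0]'
python3 - <<'E'
from h import *
c=snap("wrist","pics/w3.png")
s=get_obs();print(R.from_quat(s["tool_rot"]).as_matrix().round(4),shift([.498,.177,.2]))
for p in([.4975,.177,.05],[.505,.088,.11],[.566,.137,.163]): print(proj(c,p))
E
```

```text
clock: 4.77
tool_pos: [0.4959, 0.0003, 0.2096]
tool_rot: [0.999, 0.038, -0.002, -0.0]
contact_force: [0.2, 0.3, -0.9]
gripper_width: 0.0436
clock: 5.18
tool_pos: [0.4072, 0.1561, 0.2101]
tool_rot: [0.999, 0.039, -0.001, 0.0]
contact_force: [-0.2, 0.0, -1.4]
gripper_width: 0.0436
clock: 5.43
tool_pos: [0.4033, 0.1655, 0.2103]
tool_rot: [0.999, 0.039, -0.001, 0.0]
contact_force: [0.7, -0.6, -1.7]
gripper_width: 0.0437
[[ 9.972e-01  7.530e-02 -1.600e-03]
 [ 7.530e-02 -9.972e-01 -9.000e-04]
 [-1.700e-03  7.000e-04 -1.000e+00]] [ 9.4786231  -0.52331767  1.02443906]
[270.02002822  83.75336003]
[399.73974668  76.04279535]
[358.92801941 -77.68204824]
```

View pics/w3.png

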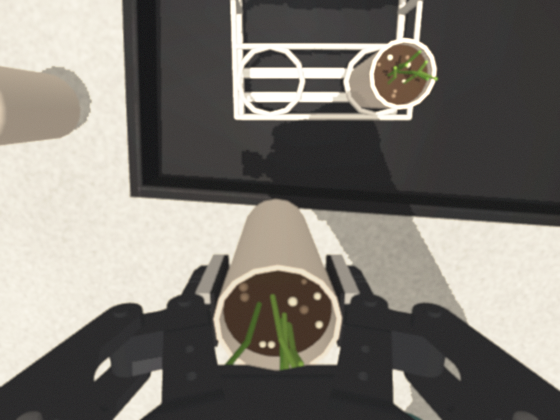

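In the wrist view the empty ring is centred at about (272,79), and pot3's rim is at (404,74). Allowing for the bias seen on the held pot, the target TCP is about (0.4995, 0.1765). I'll move over it and go part-way down.

```bash
python3 -m creep '[2,-0.1,0,0,0,0, 3,-0.1,0,0,0,0, 2.6,-0.2,0,0,0,0, 1.5,0,0,0,0,0, 0.5,0,1,0,0,0]'
python3 -m creep '[0,0,2.5,0,0,0, 0,0,2.5,0,0,0, 0,0,1.5,0,0,0, 0,0,0,0,0,0, 0,0,0,0,0,0]'
python3 - <<'E'
from h import *
s=get_obs();print(R.from_quat(s["tool_rot"]).as_matrix().round(4),shift([.4995,.1765,.069]))
a=snap("scene","pics/s4.png")["color"];b=snap("top","pics/t4.png")["color"]
A=cv2.resize(a[185:285,290:390],(480,480),interpolation=2);B=cv2.resize(b[160:250,190:280],(480,480),interpolation=2)
w=snap("wrist","pics/w4.png")["color"]
cv2.imwrite("pics/z4.png",cv2.resize(np.hstack([A,cv2.resize(w,(640,480))]),(790,339),interpolation=3)[...,::-1])
E
```

```text
clock: 5.9
tool_pos: [0.5036, 0.1753, 0.2017]
tool_rot: [0.999, 0.036, 0.002, -0.0]
contact_force: [0.8, 0.2, -1.7]
gripper_width: 0.0439
clock: 6.32
tool_pos: [0.4984, 0.1755, 0.1349]
tool_rot: [0.999, 0.037, -0.002, 0.001]
contact_force: [0.1, 0.5, -0.7]
gripper_width: 0.0439
[[ 0.9972  0.0746 -0.0033]
 [ 0.0746 -0.9972 -0.0012]
 [-0.0034  0.001  -1.    ]] [ 0.14187631 -0.09808062  6.59156614]
```

View pics/z4.png

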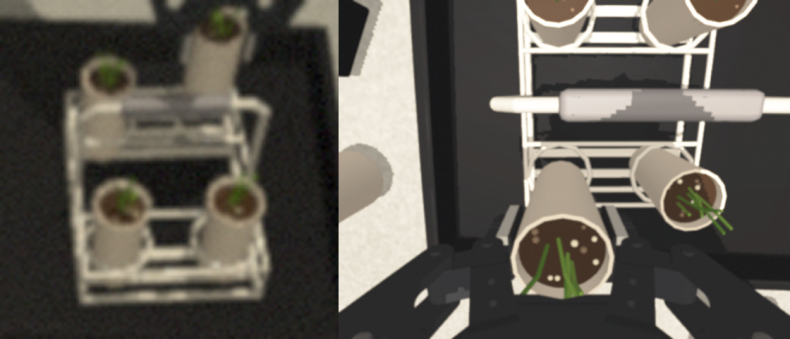

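The pot hangs over the empty ring, whose arc shows just ahead of the foot at about (560,155). I'll lower it, watching the force.

```bash
python3 -m creep '[0.1,-0.1,1,0,0,0, 0,0,1.5,0,0,0, 0,0,1.2,0,0,0, 0,0,0.8,0,0,0, 0,0,0,0,0,0]'
python3 -m creep '[0,0,0.5,0,0,0, 0,0,0.5,0,0,0, 0,0,0.4,0,0,0, 0,0,0.3,0,0,0, 0,0,0,0,0,0]'
python3 - <<'E'
from h import *
s=get_obs();print(s["contact_force"],shift([.4995,.1765,.069]))
E
```

```text
clock: 6.88
tool_pos: [0.4991, 0.1773, 0.0894]
tool_rot: [0.999, 0.038, -0.002, 0.001]
contact_force: [-0.3, -0.5, -1.1]
gripper_width: 0.0437
clock: 7.3
tool_pos: [0.5001, 0.1777, 0.0737]
tool_rot: [0.999, 0.038, -0.0, 0.0]
contact_force: [0.0, 0.2, -1.4]
gripper_width: 0.0436
[ 0.02646557  0.22288685 -1.44229974] [-0.06615857  0.11244556  0.47180517]
```

```bash
python3 -m creep '[0,0,0.25,0,0,0, 0,0,0.15,0,0,0, 0,0,0.1,0,0,0, 0,0,0,0,0,0]'
python3 -m creep '[0,0,0.1,0,0,0, 0,0,0.1,0,0,0, 0,0,0,0,0,0]'
```

```text
clock: 7.63
tool_pos: [0.5004, 0.1779, 0.0693]
tool_rot: [0.999, 0.038, 0.0, 0.0]
contact_force: [0.1, -0.9, -1.8]
gripper_width: 0.0439
clock: 7.88
tool_pos: [0.5014, 0.1781, 0.069]
tool_rot: [0.999, 0.038, 0.001, 0.0]
contact_force: [-3.1, -1.1, 11.3]
gripper_width: 0.0439
```

Contact came at z = 0.069, as predicted for a seated pot. I'll release and go straight up.

```bash
python3 -m creep '[0,0,0,0,0,0, 0,0,0,0,0,0, 0,0,0,0,0,0, 0,0,0,0,0,0, 0,0,0,0,0,0]' 0.5
python3 -m creep '[0,0,0,0,0,0, 0,0,-0.5,0,0,0, 0,0,-1,0,0,0, 0,0,-2,0,0,0, 0,0,-2,0,0,0]'
python3 -m creep '[0,0,-3,0,0,0, 0,0,-3,0,0,0, 0,0,-3,0,0,0, 0,0,-3,0,0,0, 0,0,-1.5,0,0,0]'
python3 -m creep '[-2,0,0,0,0,0, -2,0,0,0,0,0, -2,0,0,0,0,0, 0,0,0,0,0,0, 0,0,0,0,0,0]' 1
python3 - <<'E'
from h import *
c=snap("wrist","pics/w5.png");t=snap("top","pics/t5.png")
s=get_obs();print(R.from_quat(s["tool_rot"]).as_matrix().round(4),shift([.566,.1365,.2]))
for p in([.4975,.177,.11],[.505,.088,.11],[.5635,.1805,.163],[.5677,.0919,.163]): print(proj(c,p).round(1))
E
```

```text
clock: 8.3
tool_pos: [0.5003, 0.1777, 0.0671]
tool_rot: [0.999, 0.038, -0.0, 0.0]
contact_force: [0.3, -0.0, 0.8]
gripper_width: 0.0643
clock: 8.72
tool_pos: [0.4999, 0.1778, 0.1232]
tool_rot: [0.999, 0.038, -0.001, 0.0]
contact_force: [0.7, 0.1, -0.1]
gripper_width: 0.0642
clock: 9.13
tool_pos: [0.5016, 0.1786, 0.2622]
tool_rot: [0.999, 0.038, 0.003, -0.001]
contact_force: [0.5, -0.7, 0.3]
gripper_width: 0.0643
clock: 9.55
tool_pos: [0.4402, 0.1734, 0.2584]
tool_rot: [0.999, 0.038, 0.001, 0.0]
contact_force: [0.0, -0.2, -0.0]
gripper_width: 0.0856
[[ 9.972e-01  7.530e-02  1.600e-03]
 [ 7.530e-02 -9.972e-01  4.000e-04]
 [ 1.600e-03 -3.000e-04 -1.000e+00]] [12.14724623  4.61253998  5.82146456]
[276.  130.1]
[381.3 129.5]
[278.1  29. ]
[414.6  34.4]
```

View pics/w5.png

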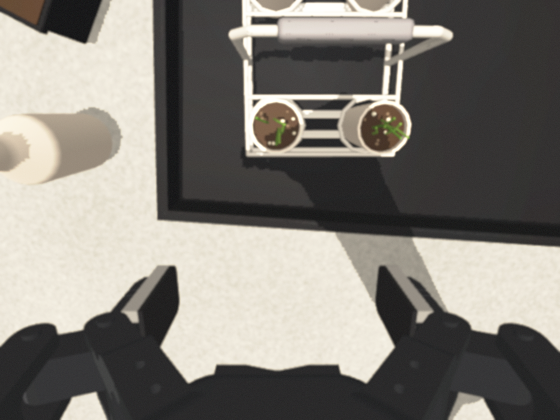

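pot0's rim is at (276,126), level with pot3's at (384,128), so it is seated. The grip runs from (279,29) to (413,29), within about 1 mm of my estimate. I'll turn 90° for the handle.

```bash
python3 -m creep '[0,0,0,0,0,0.121, 0,0,0,0,0,0.121, 0,0,0,0,0,0.121, 0,0,0,0,0,0.121, 0,0,0,0,0,0.121]' 1 100
python3 -m creep '[0,0,0,0,0,0.121, 0,0,0,0,0,0.121, 0,0,0,0,0,0.121, 0,0,0,0,0,0.121, 0,0,0,0,0,0.121]'
python3 -m creep '[0,0,0,0,0,0.121, 0,0,0,0,0,0.121, 0,0,0,0,0,0.121, 0,0,0,0,0,0, 0,0,0,0,0,0]'
python3 - <<'E'
from h import *
s=get_obs();print(s["qpos"].round(2),R.from_quat(s["tool_rot"]).as_matrix().round(4),shift([.566,.2365,.2]),shift([.567,.1365,.135]))
E
```

```text
clock: 10.07
tool_pos: [0.4414, 0.1733, 0.2573]
tool_rot: [0.964, -0.265, -0.0, -0.0]
contact_force: [0.2, -0.2, -0.1]
gripper_width: 0.0856
clock: 10.48
tool_pos: [0.4419, 0.1702, 0.253]
tool_rot: [0.895, -0.445, -0.001, 0.006]
contact_force: [0.7, -0.3, 0.1]
gripper_width: 0.0854
clock: 10.9
tool_pos: [0.4407, 0.171, 0.246]
tool_rot: [0.868, -0.496, -0.006, 0.013]
contact_force: [0.6, 1.0, -0.3]
gripper_width: 0.0855
[-1.05  0.17  0.68  2.02 -0.12  1.02 -2.92] [[ 0.5078 -0.8612 -0.024 ]
 [-0.8615 -0.5075 -0.0173]
 [ 0.0027  0.0295 -0.9996]] [  0.70507228 -14.2552377    4.17984084] [ 9.353307   -9.45833794 10.84750828]
```

That turn ran joint 7 into its limit (-2.92), so I'll turn the other way to the equivalent grasp.

```bash
python3 -m creep '[0,0,0,0,0,-0.12, 0,0,0,0,0,-0.12, 0,0,0,0,0,-0.12, 0,0,0,0,0,-0.12, 0,0,0,0,0,-0.12]'
python3 -m creep '[0,0,0,0,0,-0.12, 0,0,0,0,0,-0.12, 0,0,0,0,0,-0.12, 0,0,0,0,0,-0.12, 0,0,0,0,0,-0.12]'
python3 -m creep '[0,0,0,0,0,-0.12, 0,0,0,0,0,-0.12, 0,0,0,0,0,-0.12, 0,0,0,0,0,-0.12, 0,0,0,0,0,-0.12]'
python3 -m creep '[0,0,0,0,0,-0.12, 0,0,0,0,0,-0.12, 0,0,0,0,0,-0.12, 0,0,0,0,0,-0.12, 0,0,0,0,0,-0.12]'
cat > m.py <<'E'
from h import *
s=get_obs();r=R.from_quat(s["tool_rot"]);y=1.645
x=[np.cos(y),np.sin(y),0];T=R.from_matrix(np.c_[x,np.cross([0,0,-1],x),[0,0,-1]])
print(s["qpos"].round(2),r.as_matrix().round(3),"turn",(r.inv()*T).as_rotvec().round(4),"cm",shift([.567,.1365,.135]).round(2),s["tool_pos"].round(4),s["contact_force"].round(1),s["clock"])
E
python3 m.py
```

```text
clock: 11.32
tool_pos: [0.4412, 0.1689, 0.2462]
tool_rot: [0.976, -0.216, -0.01, 0.01]
contact_force: [0.2, -0.1, -0.3]
gripper_width: 0.0855
clock: 11.73
tool_pos: [0.4412, 0.1687, 0.2462]
tool_rot: [0.997, 0.081, -0.013, 0.006]
contact_force: [-0.6, 0.5, -0.5]
gripper_width: 0.0853
clock: 12.15
tool_pos: [0.4412, 0.1687, 0.2463]
tool_rot: [0.928, 0.372, -0.014, 0.002]
contact_force: [0.4, 0.9, -0.4]
gripper_width: 0.0856
clock: 12.57
tool_pos: [0.4412, 0.1687, 0.2463]
tool_rot: [0.777, 0.63, -0.014, -0.002]
contact_force: [-0.1, 1.0, 0.2]
gripper_width: 0.0852
[-0.78  0.16  0.38  2.01 -0.06  1.01 -0.57] [[ 0.206  0.978 -0.024]
 [ 0.978 -0.206 -0.015]
 [-0.019 -0.021 -1.   ]] turn [-0.0233  0.0164 -0.2819] cm [-0.35 13.2  10.87] [0.4412 0.1687 0.2463] [-0.1  1.   0.2] 12.5667
```

```bash
python3 -m creep '[0,0,0,-0.008,0.005,-0.094, 0,0,0,-0.008,0.005,-0.094, 0,0,0,-0.008,0.006,-0.094, 0,0,0,0,0,0, 0,0,0,0,0,0]'
python3 m.py
```

```text
clock: 12.98
tool_pos: [0.4412, 0.1685, 0.2464]
tool_rot: [0.684, 0.73, -0.0, 0.001]
contact_force: [0.2, -1.0, 0.4]
gripper_width: 0.0855
[-0.76  0.14  0.36  2.03 -0.06  0.98 -0.31] [[-0.065  0.998  0.001]
 [ 0.998  0.065 -0.001]
 [-0.001  0.001 -1.   ]] turn [ 0.0005  0.0009 -0.0094] cm [-3.99 12.34 11.15] [0.4412 0.1685 0.2464] [ 0.2 -1.   0.4] 12.9833
```

```bash
python3 -m creep '[-0.6,2,0,0,0,-0.009, -1,3,0,0,0,0, -1,3,0,0,0,0, -0.9,3,0,0,0,0, -0.5,1.3,0,0,0,0]'
python3 -m creep '[0,0,1,0,0,0, 0,0,1,0,0,0, 0,0,1,0,0,0, 0,0,0,0,0,0, 0,0,0,0,0,0]'
python3 m.py
python3 - <<'E'
from h import *
w=snap("wrist","pics/w6.png");t=snap("top","pics/t6.png")["color"]
cv2.imwrite("pics/z6.png",np.hstack([w["color"],cv2.resize(t[140:255,180:285],(220,420)if 0 else (230,252)).repeat(1,0) if 0 else cv2.copyMakeBorder(cv2.resize(t[145:255,185:285],(230,253)),0,167,0,0,0)])[...,::-1])
E
```

```text
clock: 13.4
tool_pos: [0.57, 0.1369, 0.246]
tool_rot: [0.681, 0.732, 0.0, 0.001]
contact_force: [0.1, 0.1, 0.0]
gripper_width: 0.0857
clock: 13.82
tool_pos: [0.565, 0.1387, 0.2151]
tool_rot: [0.679, 0.734, -0.001, -0.0]
contact_force: [0.2, -0.8, 0.3]
gripper_width: 0.085
[-0.61  0.38  0.4   1.81 -0.17  0.99 -0.07] [[-0.077  0.997 -0.002]
 [ 0.997  0.077 -0.002]
 [-0.002 -0.002 -1.   ]] turn [-0.0023  0.0016  0.0032] cm [-0.23  0.2   8.01] [0.565  0.1387 0.2151] [ 0.2 -0.8  0.3] 13.8167
```

View pics/z6.png

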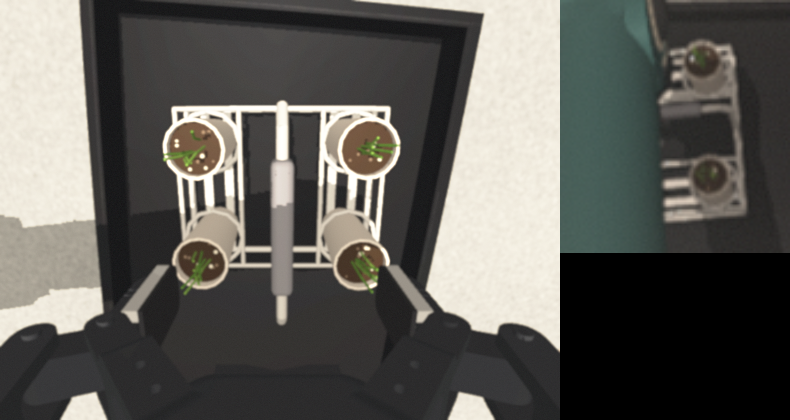

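All four pots are seated. The handle lies straight along the tool axis, with the grip from (283,160) to (282,295). I'll check its position by casting rays.

```bash
python3 - <<'E'
from h import *
c=read_camera("wrist")
for p in((283,160),(282,295)): print(onz(c,p,.160).round(4))
print(proj(c,[.567,.1365,.16]))
E
```

```text
[0.5666 0.1814 0.16  ]
[0.5733 0.0918 0.16  ]
[277.83642796 231.45911515]
```

```bash
python3 -m creep '[-0.2,0.25,1,0,0,0, 0,0,2.5,0,0,0, 0,0,2.5,0,0,0, 0,0,1.3,0,0,0, 0,0,0.7,0,0,0]'
python3 -m creep '[0,0,0,0,0,0, 0,0,0,0,0,0]'
python3 m.py
```

```text
clock: 14.38
tool_pos: [0.568, 0.136, 0.1339]
tool_rot: [0.679, 0.734, -0.002, -0.0]
contact_force: [-0.5, 1.6, 0.5]
gripper_width: 0.0851
clock: 14.55
tool_pos: [0.5697, 0.1363, 0.1365]
tool_rot: [0.679, 0.734, -0.0, 0.001]
contact_force: [0.1, 1.0, 0.0]
gripper_width: 0.0854
[-0.58  0.49  0.37  1.86 -0.23  0.83 -0.02] [[-0.077  0.997  0.001]
 [ 0.997  0.077 -0.002]
 [-0.002  0.001 -1.   ]] turn [0.0008 0.0017 0.0024] cm [ 0.04 -0.26  0.15] [0.5697 0.1363 0.1365] [0.1 1.  0. ] 14.55
```

```bash
python3 -m creep '[0,0,0,0,0,0, 0,0,0,0,0,0, 0,0,0,0,0,0, 0,0,0,0,0,0, 0,0,0,0,0,0]' -1 30
python3 -m creep '[0,0,0,0,0,0, 0,0,0,0,0,0, 0,0,0,0,0,0, 0,0,0,0,0,0, 0,0,0,0,0,0]'
python3 -m creep '[0,0,0,0,0,0, 0,0,0,0,0,0, 0,0,0,0,0,0]' -1 100
python3 m.py
```

```text
clock: 14.97
tool_pos: [0.5694, 0.1365, 0.1366]
tool_rot: [0.679, 0.734, -0.0, 0.001]
contact_force: [0.2, -0.1, -0.6]
gripper_width: 0.0254
clock: 15.38
tool_pos: [0.5694, 0.1364, 0.1363]
tool_rot: [0.679, 0.734, -0.0, 0.001]
contact_force: [1.1, 0.9, 0.3]
gripper_width: 0.0133
clock: 15.63
tool_pos: [0.5694, 0.1365, 0.1364]
tool_rot: [0.679, 0.734, -0.0, 0.001]
contact_force: [0.6, -0.6, 3.1]
gripper_width: 0.0122
[-0.58  0.49  0.37  1.86 -0.23  0.83 -0.02] [[-0.077  0.997  0.001]
 [ 0.997  0.077 -0.001]
 [-0.001  0.001 -1.   ]] turn [0.0009 0.0014 0.0026] cm [ 0.02 -0.24  0.14] [0.5694 0.1365 0.1364] [ 0.6 -0.6  3.1] 15.6333
```

The grip is on at 12 mm opening. I'll lift gently.

```bash
python3 -m creep '[0,0,-0.2,0,0,0, 0,0,-0.4,0,0,0, 0,0,-0.6,0,0,0, 0,0,-0.6,0,0,0, 0,0,-0.4,0,0,0]'
python3 m.py
python3 -m creep '[0,0,-0.5,0,0,0, 0,0,-0.8,0,0,0, 0,0,-1,0,0,0, 0,0,-1,0,0,0, 0,0,-1,0,0,0]'
python3 -m creep '[0,0,-1,0,0,0, 0,0,-1,0,0,0, 0,0,-0.8,0,0,0, 0,0,-0.5,0,0,0, 0,0,-0.2,0,0,0]'
python3 -m creep '[0,0,0,0,0,0, 0,0,0,0,0,0, 0,0,0,0,0,0, 0,0,0,0,0,0, 0,0,0,0,0,0]'
python3 m.py
python3 - <<'E'
from h import *
w=snap("wrist","pics/w7.png")["color"];s=snap("scene","pics/s7.png")["color"]
cv2.imwrite("pics/z7.png",np.hstack([cv2.resize(w,(440,330)),cv2.resize(s[170:290,290:420],(358,330),interpolation=2)])[...,::-1])
E
```

```text
clock: 16.05
tool_pos: [0.569, 0.1363, 0.1585]
tool_rot: [0.679, 0.734, -0.001, 0.001]
contact_force: [0.2, -0.1, -7.6]
gripper_width: 0.0122
[-0.59  0.46  0.38  1.85 -0.21  0.88 -0.03] [[-0.077  0.997  0.   ]
 [ 0.997  0.077 -0.002]
 [-0.002 -0.    -1.   ]] turn [-0.      0.0019  0.0025] cm [ 0.04 -0.2   2.35] [0.569  0.1363 0.1585] [ 0.2 -0.1 -7.6] 16.05
clock: 16.47
tool_pos: [0.5693, 0.1364, 0.2025]
tool_rot: [0.679, 0.734, -0.0, 0.001]
contact_force: [0.2, 0.2, -8.2]
gripper_width: 0.012
clock: 16.88
tool_pos: [0.5696, 0.1366, 0.2373]
tool_rot: [0.679, 0.734, 0.0, 0.001]
contact_force: [1.1, 0.6, -7.3]
gripper_width: 0.0121
clock: 17.3
tool_pos: [0.5689, 0.1364, 0.2356]
tool_rot: [0.679, 0.734, -0.001, 0.0]
contact_force: [-0.0, 0.0, -8.0]
gripper_width: 0.0119
[-0.61  0.36  0.41  1.78 -0.16  1.03 -0.07] [[-0.077  0.997 -0.001]
 [ 0.997  0.077 -0.002]
 [-0.002 -0.001 -1.   ]] turn [-0.0007  0.002   0.0025] cm [ 0.04 -0.18 10.06] [0.5689 0.1364 0.2356] [-0.  0. -8.] 17.3
```

View pics/z7.png

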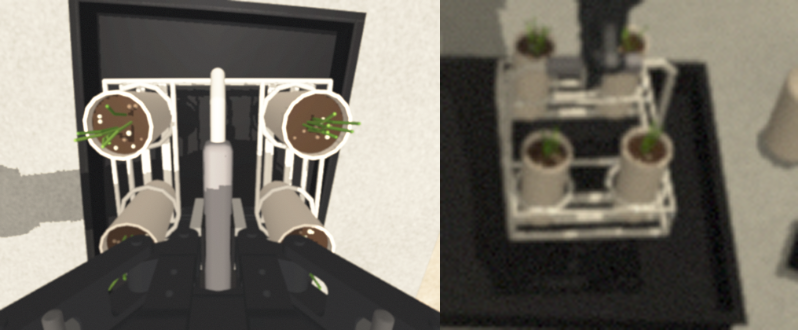

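All four pots are in their pockets and the carrier is clear of the floor, with an 8 N load. I'll check its tilt from the scene view (rims at (548,150) and (645,148) against the before-lift values) and then let it settle.

```bash
python3 -m creep '[0,0,0,0,0,0, 0,0,0,0,0,0, 0,0,0,0,0,0, 0,0,0,0,0,0, 0,0,0,0,0,0]'
python3 - <<'E'
from h import *
c=read_camera("scene")
def onx(px,x):
    o,v=ray(c,px);return (o+v*(x-o[0])/v[0]).round(4)
f=lambda X,Y:((X-362-78+.5)/2.754-.5+290,(Y+.5)/2.75-.5+170)
g=lambda X,Y:((X+.5)/4.8-.5+220,(Y+.5)/4.8-.5+185)
for n,a,b,x in(("pot1",(645,148),(670,287),.628),("pot2",(548,150),(509,293),.637)):
    p=onx(f(*a),x);q=onx(g(*b),x);print(n,p,q,p-q)
s=get_obs();print(s["clock"],s["tool_pos"],s["contact_force"],s["torque"].round(2),s["gripper_width"])
E
```

```text
clock: 17.82
tool_pos: [0.5691, 0.1365, 0.2362]
tool_rot: [0.679, 0.734, -0.0, 0.001]
contact_force: [-0.1, 0.5, -8.1]
gripper_width: 0.0124
pot1 [0.628  0.1864 0.2075] [0.628  0.1877 0.1079] [ 0.     -0.0013  0.0996]
pot2 [0.637  0.0962 0.2122] [0.637  0.0952 0.1102] [0.    0.001 0.102]
17.8667 [0.56913938 0.13651518 0.23617712] [ 0.15279925 -0.06962893 -7.55369008] [ 0.    0.01 -0.02] 0.012311451340024218
```

```bash
python3 -c "
from rig import *
print(sign_off())"
```

```text
the job is handed in; nothing more can be done
None
```

I set pot0 into the empty pocket, then lifted the carrier by its handle about 10 cm. I handed it in at about 18 s, held still over the tray.

**Pot seating:** pot0 touched down at the predicted height. After release its rim lined up with pot3's in the wrist picture.

**Final hold:**
- **Grip and load:** the handle is gripped at about 12 mm opening with 100 N, carrying a steady load of about 8 N.
- **Height:** the tool rose 99.8 mm, and the scene view showed two pot rims rising 99.6 and 102.0 mm.
- **Level:** those two rims imply a tilt along the handle of about 1.5°, which is within pixel error and under the 5° limit.
- **Pots:** in the last pictures all four stand upright in their pockets and the carrier is clear of the tray.

**What went wrong or disagreed:**
- My first 90° turn for the handle ran joint 7 to the end of its range (-2.92). The arm stopped there with no contact, and I turned the other way to reach the same grasp.
- The wrist camera disagreed with the other estimates by about 1.5–3 mm. I allowed for this when placing the pot and gripping the handle.
- I didn't measure tilt across the handle; I only judged it by eye from the last pictures.
- `sign_off()` gave no verdict.

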